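Start the tube roller mixer at full speed

TASK

Start the tube roller mixer at full speed: with your fingertips push its speed lever past the first click and all the way to the second stop, so that it stays there, and only then press the larger round button at the other end of the panel, the start button, fully down and let it come back up. Nothing is to be gripped or lifted: leave the bottle, the tube rack and the two stoppers standing where they are.

Things in the scene. Friction and masses are not known exactly. Their poses are not given: they have to be found in the camera images.
- mixer: White tube roller mixer, fixed, 220 (x) by 320 (y) mm. Origin: centre of its underside. x points away from the operator, y to the operator's left, z up. Near half (x -105 to 0): flat grey panel, top 70 mm above the origin, with, right to left, speed lever, black timer dial (fixed, 34 mm wide, 16 tall, at x -55, y +47) and start button. Far half: rollers with tubes on them, up to 108 mm high.
- lever_top (a point): Centre of the top of the speed lever's black paddle, 36 mm above the panel. The paddle is 26 mm (mixer x) by 10 mm (mixer y) and fills 6 to 36 mm above the panel. It slides in a straight slot at mixer x -55 mm, from y -100 mm (off) to y -30 mm (second stop).
- speed_lever (a joint): Lever travel in m along mixer +y: 0 off (start), 0.035 first click (slow), 0.070 second stop (full speed, hard stop). Spring detents hold it at these three, with humps at 0.0175 and 0.0525: let go between the humps it springs to 0.035; let go beyond 0.0525 it snaps to 0.070 and stays. Each hump takes 6 to 10 N to pass, more when pushed fast.
- start_top (a point): Centre of the top face of the round start button (black, 32 mm across, in a low housing on the panel at mixer x -55, y +112 mm), pressed downwards. The point moves with the button.
- start (a joint): How far the start button is pressed in m: 0 = up, 0.006 = fully down; a spring of 4 N at full travel lifts it again.
- bottle: Loose white plastic bottle, 60 mm diameter, 125 mm tall, standing to the right of the mixer; origin at the centre of its underside. Not to be moved.
- rack: Loose clear rack, 60 by 150 mm, with upright tubes up to 118 mm high, standing to the left of the mixer; origin at the centre of its underside. Not to be moved.
- stopper_a: Loose rubber stopper, 25 mm diameter, 30 mm tall, standing in front of the mixer; origin at the centre of its underside. Not to be moved.
- stopper_b: A second such stopper, further left in front of the mixer; origin at the centre of its underside. Not to be moved.

How it is judged (in metres and radians):
On the way, in this order (a step that is already met when the one before it is completed fails the run):
1. the speed lever is at its second stop (value of joint speed_lever above 0.066 m), for 0.2 s.
2. the start button is pressed fully down, with the lever at its second stop (value of joint start above 0.0045 m and value of joint speed_lever above 0.066 m), for 0.1 s.
At the end, for the whole second after the job is handed in: The lever stands at its second stop (travel above 66 of 70 mm), the start button, which was pressed at least 4.5 of its 6 mm after that, is up again (below 1.5 mm), and bottle, rack and stoppers stand upright within 20 mm of where they were (value of joint speed_lever above 0.066 m and value of joint start below 0.0015 m and distance of each of bottle, rack, stopper_a, stopper_b from where it was at the start of the episode below 0.02 m and angle between each of bottle, rack, stopper_a, stopper_b's own z axis and vertical below 0.2 rad); the robot touches nothing.
It fails at once if the start button is pressed while the lever is not at its second stop (value of joint start above 0.003 m and value of joint speed_lever below 0.063 m).
It fails at once if the bottle, the rack or a stopper is moved, lifted or carried by more than 20 mm (distance of any of bottle, rack, stopper_a, stopper_b from where it was at the start of the episode above 0.02 m).
It also fails if it takes over 42 s, if anything falls off the work surface, if the arm or the gripper's body presses on something with over 40 N, if the wrist force passes 120 N, or if a joint passes its speed limit or range.

ROBOT

A 7-joint arm with a two-finger parallel gripper is mounted at the origin on the work surface. World frame = base frame: x ahead of the robot, y to its left, z up, the work surface at z = 0. Lengths are in mm, angles in degrees, forces in N, time in s.
With the tool pointing down it reaches from about 400 to 875 mm from the base axis. Payload 6.5 kg.
Tool frame: the origin (TCP) lies midway between the tips of the shut fingers; the grasp point (between the pads) lies 19 mm behind it (robot.hold_point_z is the distance from the TCP to the grasp point, in mm); z points along the fingers, y is the line along which they close (so a half turn about z gives the same grasp; the last joint's range is limited). The gripper opens to 85 mm and grips with 20 to 120 N. Pads are 22 mm wide; open, the fingers measure 114 mm over their backs; the gripper's body (76 mm by 85 mm) begins 54 mm behind the grasp point. The pads swing forward as they close: fully open they stand 13 mm farther back than shut.
Start: joints at [66.566, 30.733, -0.252, 88.115, 0.149, 61.152, -4.079], TCP at [218.477, -612.175, 231.29] pointing down, gripper open.
Joint ranges: [-154.64, 154.64], [-21.42, 123.67], [-72.66, 72.17], [13.99, 137.28], [-74.86, 254.86], [10.95, 109.41], [-158.01, 158.01]. Speed limits (degrees/s): [136.94, 136.94, 180, 180, 180, 180, 180].

INTERFACE

Orientations are given as [roll, pitch, yaw] about the fixed x, y, z axes, in that order (R = Rz(yaw) Ry(pitch) Rx(roll)).
In Python, from cell import robot gives the robot as it stands. The module is installed in compiled form; this text tells all that it offers.
- The arm moves only by the tool servo_tool, never from a script. Its argument "steps" is a list of rows, each an object of numbers: "x", "y", "z": the shift along the tool's x, y, z in units of 4 cm (1.0 is 4 cm); "turn": the turn about the tool's z in units of 0.1 rad (1.0 is 0.1 rad); "grip": the closure, from 0 (fully open) to 1 (shut). In form: [{"x": .., "y": .., "z": .., "turn": .., "grip": ..}, ...]. A call has 1 to 12 rows; each row shifts and turns the commanded pose from where the row before left it, along the tool's axes as they then stand; what a row does not reach is not made up. A row lasts 1/12 s, in which the tool goes at most 41.7 mm and 7.16 degrees, less where a joint would pass 70% of its speed; a pose out of reach is approached as far as the arm can. A call with a number of a shift or a turn outside -1 to 1 is refused whole. A call with a gripper value outside its range is refused whole. The fingers move at their own pace and stop on an object; the grip force is fixed at half the most. Time passes only in rows, so rows that do not move let the fingers close. It gives the time, the measured TCP pose, the force, the opening and the grip force at its end, in the units of the state.
- robot.get_obs(): the state, without advancing time (a new reading comes with each control period).
- robot.camera(name): name is "side" or "top" or "wrist"; returns a dict with "color" (384x512x3 uint8, red, green, blue), "z_map" (384x512 float32, mm along the optical axis (not along the pixel's ray), 0 where there is no reading), "fovy" (degrees; the focal length in pixels is half the picture's height over the tangent of half this angle, whatever the lens; pixels are square), "cx", "cy" (the principal point, pixels), "xyz" and "rotation" of the camera in the world; the wrist camera has in their place "hand_eye" (4x4, takes a point from camera to tool coordinates, whose origin is the TCP and whose axes are the flange's). Camera axes: x right, y down, z forward; pixel columns grow to the right and rows downward; lengths in mm; the calibration is good to about 2 mm. The wrist camera is an equidistant fisheye: a pixel r from the principal point sees the ray r / f radians off the axis. A picture is of the moment at which its call begins: read the wrist's pose just before it.
- robot.job_done(): hands the job in; it is judged then, once.
The state is a dict: "time_s": time; "q": joint angles; "qd": joint speeds; "joint_torque": joint torques, N m; "eef_pos": TCP position; "ee_rot": TCP orientation; "contact_force": force on the tool from outside, world axes, zero at the start; "wrist_torque": the same for the moment, N m; "width": finger opening in mm; "grasp_force": force on a finger pad.
Only numpy, scipy, OpenCV 4.12 (cv2) and the standard library are available. Lean on these libraries where they do the work, as an engineer would, in place of code of your own. Each camera call takes 0.05 s, during which the arm holds its last target. There are 200 camera calls.

## Working session

There is one attempt and no reset: what is moved stays moved. The work goes in short steps, Python scripts to look and compute and a tool call to move; the robot and the scene stay as the last step left them, time stands still between calls to the robot, and variables do not carry over. Pictures are saved under pics/ and viewed, at most 10 in all, crops included, and the job is handed in when it is done.

Besides the shell and the picture viewer there is one more tool, called after "Call:" in YAML: its name, and indented under it one key for each argument. servo_tool: Moves the arm, as the interface text tells. Shifts and turns lie within -1 to 1; 1 stands for 4 cm of shift or 0.1 rad of turn. Its arguments: {"type":"object","properties":{"steps":{"type":"array","items":{"type":"object","properties":{"x":{"type":"number","minimum":-1,"maximum":1},"y":{"type":"number","minimum":-1,"maximum":1},"z":{"type":"number","minimum":-1,"maximum":1},"turn":{"type":"number","minimum":-1,"maximum":1},"grip":{"type":"number"}}}}},"required":["steps"]}

```bash
mkdir -p pics; cat > h.py <<'E'
import numpy as np,cv2
from cell import robot
def cloud(c):
    h,w=c['z_map'].shape; f=h/2/np.tan(np.radians(c['fovy']/2))
    v,u=np.mgrid[:h,:w]; z=c['z_map']
    p=np.dstack([(u-c['cx'])/f*z,(v-c['cy'])/f*z,z])
    P=p@np.array(c['rotation']).T+np.array(c['xyz']); P[z==0]=np.nan
    return P
E
python3 - <<'E'
from h import *
o=robot.get_obs();print({k:np.round(o[k],2) for k in('time_s','eef_pos','ee_rot','contact_force','width')})
for n in('top','side'):
    c=robot.camera(n);cv2.imwrite(f'pics/{n}.png',c['color'][...,::-1]);np.savez(f'{n}.npz',**c)
    print(n,c['fovy'],c['xyz'],np.round(c['rotation'],2).tolist())
E
```

```text
{'time_s': np.float64(0.0), 'eef_pos': array([ 218.26, -611.57,  230.41]), 'ee_rot': array([-1.799e+02,  1.000e-02,  1.965e+01]), 'contact_force': array([-1.11,  0.84,  0.12]), 'width': np.float64(85.27)}
top 57.612022182967 [359.77471104  15.81159484 798.25512383] [-166.36, -0.14, -84.77]
side 48.94517551275069 [356.42390279 766.51483768 661.44182864] [-127.12, 1.19, -168.81]
```

View pics/top.png

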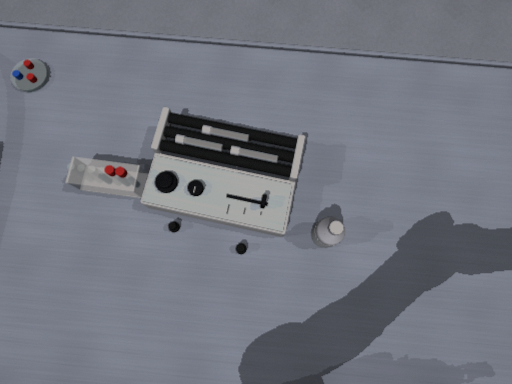

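View pics/side.png

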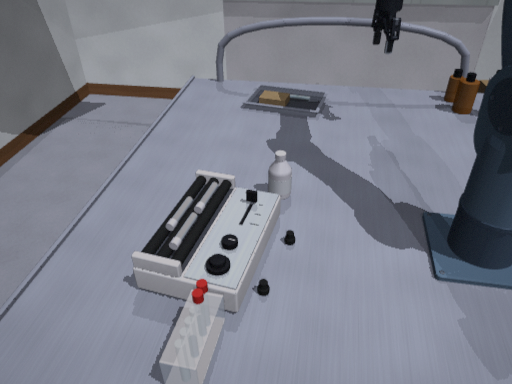

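The top view shows the lever paddle at about (264,201) with its slot running left to (227,197), the dial at (195,188) and the start button at (166,182). The bottle is at (330,230), the rack at (105,177), and the stoppers at (174,226) and (241,248). The side view agrees.

```bash
sed -i "s/np.array(c\['rotation'\]).T/Rotation.from_euler('xyz',c['rotation'],degrees=True).as_matrix().T/; 1a from scipy.spatial.transform import Rotation" h.py
python3 - <<'E'
from h import *
c=dict(np.load('top.npz'));P=cloud(c);g=c['color'].max(2)
def p(n,m):
    Q=P[m]; print(n,len(Q),np.round(np.nanmedian(Q,0),1),np.round(np.nanmin(Q,0)),np.round(np.nanmax(Q,0)))
def box(u,v,r):
    m=np.zeros(g.shape,bool);m[v-r:v+r+1,u-r:u+r+1]=1;return m
Z=P[...,2]
p('table',box(60,300,5))
def circ(n,m):
    ct=max(cv2.findContours(m.astype('uint8'),0,2)[0],key=cv2.contourArea);(x,y),r=cv2.minEnclosingCircle(ct);M=cv2.moments(ct)
    print(n,x,y,r,M['m10']/M['m00'],M['m01']/M['m00'])
for n,u,v in(('start',166,182),('dial',195,188),('lever',264,201)):
    b=box(u,v,14 if n!='lever' else 9)&(g<60); p(n,b&(Z>76)); circ(n,b)
    b2=b&(Z>(98 if n=='lever' else 76)); p(n+' hi',b2)
for n,u,v,r in(('st1',174,226,8),('st2',241,248,8),('bot',330,230,22),('rack',105,177,40)): p(n,box(u,v,r)&(Z>12))
# panel
pm=box(220,193,80)&(abs(Z-70)<5)&(g>100)
ct=np.argwhere(pm)[:,::-1].astype('int32');p('panel',pm)
r=cv2.minAreaRect(P[pm][:,:2].astype('float32'));print(r, cv2.boxPoints(r).round())
cs=dict(np.load('side.npz'));P2=cloud(cs);g2=cs['color'].max(2);Q=P2
for n,u,v,r in(('start',218,264,14),('lever',252,196,9),('dial',230,241,10)):
    m=box(u,v,r)&(g2<60)&(Q[...,2]>(98 if n=='lever' else 76)); print(n+' side',m.sum(),np.nanmedian(Q[m],0).round(1),np.nanmin(Q[m],0).round(),np.nanmax(Q[m],0).round())
E
```

```text
table 121 [2.706e+02 4.261e+02 2.000e-01] [259. 413.  -3.] [281. 439.   5.]
start 357 [535.2 212.   87. ] [514. 192.  76.] [560. 236.  96.]
start 166.07894897460938 181.76315307617188 11.147872924804688 166.0520231213873 181.60163776493255
start hi 357 [535.2 212.   87. ] [514. 192.  76.] [560. 236.  96.]
dial 173 [528.4 148.   86.2] [514. 135.  76.] [545. 165.  90.]
dial 195.31817626953125 187.68182373046875 7.863874435424805 195.34390009606147 187.60710854947166
dial hi 173 [528.4 148.   86.2] [514. 135.  76.] [545. 165.  90.]
lever 56 [508.1   4.8 106. ] [499.  -0.  85.] [523.  11. 109.]
lever 261.71929931640625 200.1491241455078 6.9696574211120605 262.49712643678157 201.08620689655172
lever hi 49 [510.3   4.7 106.4] [500.  -0. 101.] [523.  11. 109.]
st1 95 [450.7 198.3  28.2] [440. 189.  12.] [463. 211.  33.]
st2 96 [415.8  44.5  28.7] [406.  34.  12.] [428.  57.  33.]
bot 799 [ 459.1 -129.8   88.7] [ 436. -168.   12.] [ 495. -109.  129.]
rack 2243 [538.5 340.4  72.8] [488. 254.  13.] [578. 433. 121.]
panel 6567 [524.6  91.6  70.4] [454. -59.  65.] [604. 266.  75.]
((528.5199584960938, 103.71168518066406), (316.6289978027344, 116.68734741210938), 82.89664459228516) [[451. -46.]
 [567. -61.]
 [606. 254.]
 [490. 268.]]
start side 375 [533.6 225.2  84.2] [513. 197.  76.] [558. 242.  95.]
lever side 47 [509.9  10.3 103.9] [498.   3.  98.] [521.  14. 108.]
dial side 166 [528.  159.6  85.7] [512. 136.  76.] [543. 171.  89.]
```

Call:
servo_tool:
  steps:
    - {"turn": 0.93, "grip": 1}
    - {"turn": 0.93, "grip": 1}
    - {"turn": 0.93, "grip": 1}
    - {"turn": 0.93, "grip": 1}
    - {"turn": 0.93, "grip": 1}
    - {"grip": 1}
    - {"grip": 1}

```text
validation failed for argument at $.st...
```

Call:
servo_tool:
  steps:
    - {"x": 0.3, "y": -0.8, "grip": 1}
    - {"x": 0.3, "y": -0.8, "grip": 1}
    - {"x": 0.3, "y": -0.8, "grip": 1}
    - {"x": 0.3, "y": -0.8, "grip": 1}
    - {"x": 0.3, "y": -0.8, "grip": 1}
    - {"x": 0.3, "y": -0.8, "grip": 1}
    - {"x": 0.3, "y": -0.8, "grip": 1}
    - {"x": 0.3, "y": -0.8, "grip": 1}
    - {"grip": 1}
    - {"grip": 1}

```text
validation failed for argument at $.st...
```

Call:
servo_tool:
  steps:
    - {"x": 0, "y": 0, "z": 0, "turn": 0.93, "grip": 1}
    - {"x": 0, "y": 0, "z": 0, "turn": 0.93, "grip": 1}
    - {"x": 0, "y": 0, "z": 0, "turn": 0.93, "grip": 1}
    - {"x": 0, "y": 0, "z": 0, "turn": 0.93, "grip": 1}
    - {"x": 0, "y": 0, "z": 0, "turn": 0.93, "grip": 1}
    - {"x": 0, "y": 0, "z": 0, "turn": 0, "grip": 1}
    - {"x": 0, "y": 0, "z": 0, "turn": 0, "grip": 1}

```text
time_s: 0.68
eef_pos: [218.5, -611.9, 230.9]
ee_rot: [-180.0, 0.0, -6.8]
contact_force: [-0.3, -0.6, -0.5]
width: 0.7
grasp_force: 0.0
```

Call:
servo_tool:
  steps:
    - {"x": 0.3, "y": -0.8, "z": 0, "turn": 0, "grip": 1}
    - {"x": 0.3, "y": -0.8, "z": 0, "turn": 0, "grip": 1}
    - {"x": 0.3, "y": -0.8, "z": 0, "turn": 0, "grip": 1}
    - {"x": 0.3, "y": -0.8, "z": 0, "turn": 0, "grip": 1}
    - {"x": 0.3, "y": -0.8, "z": 0, "turn": 0, "grip": 1}
    - {"x": 0.3, "y": -0.8, "z": 0, "turn": 0, "grip": 1}
    - {"x": 0.3, "y": -0.8, "z": 0, "turn": 0, "grip": 1}
    - {"x": 0.3, "y": -0.8, "z": 0, "turn": 0, "grip": 1}
    - {"x": 0.3, "y": -0.8, "z": 0, "turn": 0, "grip": 1}
    - {"x": 0, "y": 0, "z": 0, "turn": 0, "grip": 1}
    - {"x": 0, "y": 0, "z": 0, "turn": 0, "grip": 1}

```text
time_s: 1.6
eef_pos: [361.9, -337.8, 231.4]
ee_rot: [-180.0, -0.0, -6.6]
contact_force: [-0.2, 0.2, 0.6]
width: 0.1
grasp_force: 0.0
```

Call:
servo_tool:
  steps:
    - {"x": 0.3, "y": -0.8, "z": 0, "turn": 0, "grip": 1}
    - {"x": 0.3, "y": -0.8, "z": 0, "turn": 0, "grip": 1}
    - {"x": 0.3, "y": -0.8, "z": 0, "turn": 0, "grip": 1}
    - {"x": 0.3, "y": -0.8, "z": 0, "turn": 0, "grip": 1}
    - {"x": 0.3, "y": -0.8, "z": 0, "turn": 0, "grip": 1}
    - {"x": 0.3, "y": -0.8, "z": 0, "turn": 0, "grip": 1}
    - {"x": 0.3, "y": -0.8, "z": 0, "turn": 0, "grip": 1}
    - {"x": 0.3, "y": -0.8, "z": 0, "turn": 0, "grip": 1}
    - {"x": 0.2, "y": -0.6, "z": 0, "turn": 0, "grip": 1}
    - {"x": 0, "y": 0, "z": 0, "turn": 0, "grip": 1}
    - {"x": 0, "y": 0, "z": 0, "turn": 0, "grip": 1}

```text
time_s: 2.52
eef_pos: [498.6, -74.4, 231.2]
ee_rot: [180.0, -0.0, -6.8]
contact_force: [-0.1, -0.3, -1.1]
width: -0.0
grasp_force: 0.0
```

Call:
servo_tool:
  steps:
    - {"x": 0.05, "y": -0.45, "z": 0.2, "turn": 0, "grip": 1}
    - {"x": 0, "y": -0.4, "z": 0.5, "turn": 0, "grip": 1}
    - {"x": 0, "y": 0, "z": 0.6, "turn": 0, "grip": 1}
    - {"x": 0, "y": 0, "z": 0.6, "turn": 0, "grip": 1}
    - {"x": 0, "y": 0, "z": 0.6, "turn": 0, "grip": 1}
    - {"x": 0, "y": 0, "z": 0.2, "turn": 0, "grip": 1}
    - {"x": 0, "y": 0, "z": 0, "turn": 0, "grip": 1}
    - {"x": 0, "y": 0, "z": 0, "turn": 0, "grip": 1}

```text
time_s: 3.18
eef_pos: [504.3, -42.2, 123.7]
ee_rot: [180.0, 0.0, -7.1]
contact_force: [0.7, 0.0, 0.5]
width: -0.0
grasp_force: 0.0
```

```bash
python3 - <<'E'
from h import *
c=robot.camera('wrist');print(c['fovy'],np.round(c['hand_eye'],2).tolist(),c['cx'],c['cy'])
s=robot.camera('side')['color'][130:290,140:330]
im=np.vstack([cv2.resize(c['color'],(400,300)),cv2.resize(s,(400,300))]);cv2.imwrite('pics/w1.png',im[...,::-1])
E
```

```text
65.70646984690485 [[-0.0, -0.95, -0.32, 81.98], [1.0, -0.0, 0.0, 0.73], [-0.0, -0.32, 0.95, -142.88], [0.0, 0.0, 0.0, 1.0]] 258.00308273493465 190.12542414360573
```

View pics/w1.png

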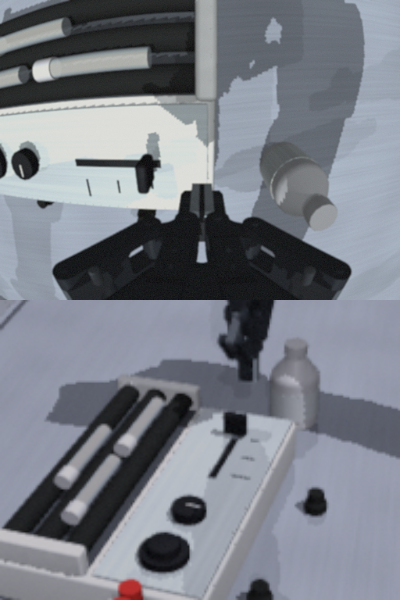

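The shut fingertips, at (200,195) in the wrist picture, are to the right of the lever paddle at (146,172) and clear of the bottle. Next I'll descend beside the paddle and push slowly.

Call:
servo_tool:
  steps:
    - {"x": 0, "y": 0, "z": 0.4, "turn": 0, "grip": 1}
    - {"x": 0, "y": 0, "z": 0.4, "turn": 0, "grip": 1}
    - {"x": 0, "y": 0, "z": 0.1, "turn": 0, "grip": 1}
    - {"x": 0, "y": 0, "z": 0, "turn": 0, "grip": 1}
    - {"x": 0, "y": -0.2, "z": 0, "turn": 0, "grip": 1}
    - {"x": 0, "y": -0.2, "z": 0, "turn": 0, "grip": 1}
    - {"x": 0, "y": -0.2, "z": 0, "turn": 0, "grip": 1}
    - {"x": 0, "y": 0, "z": 0, "turn": 0, "grip": 1}
    - {"x": 0, "y": 0, "z": 0, "turn": 0, "grip": 1}

```text
time_s: 4.03
eef_pos: [507.6, -15.9, 87.8]
ee_rot: [-180.0, -0.0, -6.9]
contact_force: [0.6, -1.6, -0.0]
width: 0.4
grasp_force: 0.0
```

Call:
servo_tool:
  steps:
    - {"x": 0, "y": -0.1, "z": 0, "turn": 0, "grip": 1}
    - {"x": 0, "y": -0.1, "z": 0, "turn": 0, "grip": 1}
    - {"x": 0, "y": -0.1, "z": 0, "turn": 0, "grip": 1}
    - {"x": 0, "y": -0.1, "z": 0, "turn": 0, "grip": 1}
    - {"x": 0, "y": -0.1, "z": 0, "turn": 0, "grip": 1}
    - {"x": 0, "y": -0.1, "z": 0, "turn": 0, "grip": 1}

```text
time_s: 4.53
eef_pos: [509.8, 4.4, 87.4]
ee_rot: [179.8, 0.0, -7.2]
contact_force: [-0.2, -3.8, 2.9]
width: -0.1
grasp_force: 1.5
```

Call:
servo_tool:
  steps:
    - {"x": 0, "y": -0.1, "z": 0, "turn": 0, "grip": 1}
    - {"x": 0, "y": -0.1, "z": 0, "turn": 0, "grip": 1}
    - {"x": 0, "y": -0.1, "z": 0, "turn": 0, "grip": 1}
    - {"x": 0, "y": -0.1, "z": 0, "turn": 0, "grip": 1}
    - {"x": 0, "y": -0.1, "z": 0, "turn": 0, "grip": 1}
    - {"x": 0, "y": -0.1, "z": 0, "turn": 0, "grip": 1}
    - {"x": 0, "y": -0.1, "z": 0, "turn": 0, "grip": 1}
    - {"x": 0, "y": -0.1, "z": 0, "turn": 0, "grip": 1}
    - {"x": 0, "y": -0.1, "z": 0, "turn": 0, "grip": 1}
    - {"x": 0, "y": -0.1, "z": 0, "turn": 0, "grip": 1}

```text
time_s: 5.37
eef_pos: [515.0, 47.1, 87.3]
ee_rot: [-180.0, -0.0, -7.0]
contact_force: [-0.5, -0.2, 0.3]
width: -0.1
grasp_force: 0.0
```

Call:
servo_tool:
  steps:
    - {"x": 0, "y": -0.1, "z": 0, "turn": 0, "grip": 1}
    - {"x": 0, "y": -0.1, "z": 0, "turn": 0, "grip": 1}
    - {"x": 0, "y": -0.1, "z": 0, "turn": 0, "grip": 1}
    - {"x": 0, "y": 0, "z": 0, "turn": 0, "grip": 1}

```text
time_s: 5.7
eef_pos: [516.0, 56.2, 87.2]
ee_rot: [179.8, 0.1, -7.1]
contact_force: [-2.4, -5.7, 4.6]
width: -0.1
grasp_force: 3.7
```

Call:
servo_tool:
  steps:
    - {"x": 0, "y": -0.06, "z": 0, "turn": 0, "grip": 1}
    - {"x": 0, "y": -0.06, "z": 0, "turn": 0, "grip": 1}
    - {"x": 0, "y": 0, "z": 0, "turn": 0, "grip": 1}
    - {"x": 0, "y": 0, "z": 0, "turn": 0, "grip": 1}

```text
time_s: 6.03
eef_pos: [516.0, 56.6, 87.2]
ee_rot: [179.5, 0.1, -7.3]
contact_force: [-3.5, -16.9, 8.0]
width: -0.1
grasp_force: 8.9
```

```bash
python3 - <<'E'
from h import *
c=robot.camera('wrist')
s=robot.camera('side')['color'][170:290,190:300]
im=np.vstack([cv2.resize(c['color'],(400,300)),cv2.resize(s,(330,300))if 0 else cv2.resize(s,(400,300))]);cv2.imwrite('pics/w2.png',im[...,::-1])
E
```

```text
(no output)
```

View pics/w2.png

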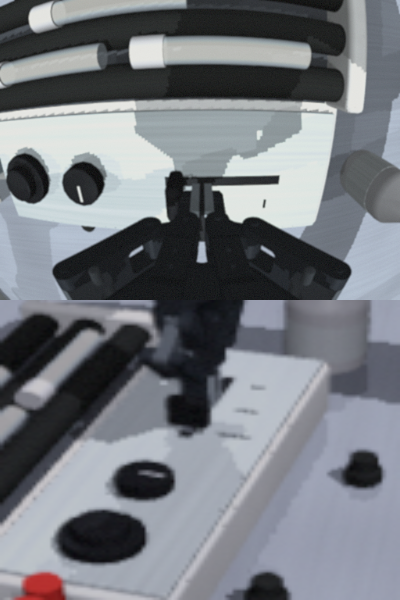

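The lever paddle sits at the left end of the slot, at (175,180), and resisted 17 N without moving, so it is on the second stop. I'll back off, rise and go over the start button.

Call:
servo_tool:
  steps:
    - {"x": 0, "y": 0.2, "z": 0, "turn": 0, "grip": 1}
    - {"x": 0, "y": 0.3, "z": 0, "turn": 0, "grip": 1}
    - {"x": 0, "y": 0, "z": -0.5, "turn": 0, "grip": 1}
    - {"x": 0, "y": 0, "z": -0.6, "turn": 0, "grip": 1}
    - {"x": 0, "y": 0, "z": -0.6, "turn": 0, "grip": 1}
    - {"x": 0, "y": 0, "z": 0, "turn": 0, "grip": 1}
    - {"x": 0, "y": 0, "z": 0, "turn": 0, "grip": 1}

```text
time_s: 6.72
eef_pos: [515.6, 43.8, 156.4]
ee_rot: [-179.9, -0.2, -7.0]
contact_force: [0.9, 0.6, -0.8]
width: -0.0
grasp_force: 0.0
```

Call:
servo_tool:
  steps:
    - {"x": 0, "y": -0.6, "z": 0, "turn": 0, "grip": 1}
    - {"x": 0, "y": -0.6, "z": 0, "turn": 0, "grip": 1}
    - {"x": 0, "y": -0.6, "z": 0, "turn": 0, "grip": 1}
    - {"x": 0, "y": -0.6, "z": 0, "turn": 0, "grip": 1}
    - {"x": 0, "y": -0.6, "z": 0, "turn": 0, "grip": 1}
    - {"x": 0, "y": -0.6, "z": 0, "turn": 0, "grip": 1}
    - {"x": 0, "y": -0.6, "z": 0, "turn": 0, "grip": 1}
    - {"x": 0, "y": 0, "z": 0, "turn": 0, "grip": 1}
    - {"x": 0, "y": 0, "z": 0, "turn": 0, "grip": 1}

```text
time_s: 7.47
eef_pos: [533.9, 211.8, 153.9]
ee_rot: [180.0, 0.1, -6.8]
contact_force: [-0.1, -0.7, -0.3]
width: 0.3
grasp_force: 0.0
```

```bash
python3 - <<'E'
from h import *
c=robot.camera('wrist')
t=robot.camera('side');s=t['color'][170:290,190:300]
im=np.vstack([cv2.resize(c['color'],(400,300)),cv2.resize(s,(400,300))]);cv2.imwrite('pics/w3.png',im[...,::-1])
E
```

```text
(no output)
```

View pics/w3.png

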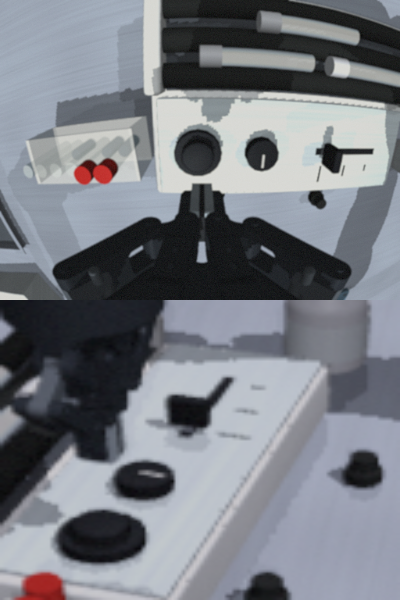

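The lever stands at the far end of its slot in the side crop, at (190,408), and the start button is at (199,152) in the wrist view. I'll check both numerically.

```bash
python3 - <<'E'
from h import *
def box(g,u,v,r):
    m=np.zeros(g.shape,bool);m[v-r:v+r+1,u-r:u+r+1]=1;return m
t=robot.camera('side');P=cloud(t);g=t['color'].max(2)
m=box(g,242,214,14)&(g<60)&(P[...,2]>98)&(P[...,2]<112);print('lever',m.sum(),np.nanmedian(P[m],0),np.nanmin(P[m],0),np.nanmax(P[m],0))
o=robot.get_obs();c=robot.camera('wrist');h,w=c['z_map'].shape;f=h/2/np.tan(np.radians(c['fovy']/2))
v,u=np.mgrid[:h,:w];dx,dy=u-c['cx'],v-c['cy'];r=np.hypot(dx,dy)+1e-9;th=r/f;z=c['z_map']
Q=np.dstack([dx/r*np.tan(th)*z,dy/r*np.tan(th)*z,z,np.ones_like(z)])@np.array(c['hand_eye']).T
W=Q[...,:3]@Rotation.from_euler('xyz',o['ee_rot'],degrees=True).as_matrix().T+o['eef_pos']
g=c['color'].max(2)
for n,uu,vv,lo,R in(('start',254,193,76,32),('dial',334,195,80,20),('lever',425,200,98,20)):
    b=box(g,uu,vv,R)&(g<70)&(W[...,2]>lo)&(W[...,2]<115);A=W[b]
    print(n,len(A),np.median(A,0).round(1),A.min(0).round(),A.max(0).round())
    if n=='start':
        k=A[A[:,2]>np.percentile(A[:,2],70)];print('  hist',np.percentile(A[:,2],[5,25,50,75,95]).round(1),k.mean(0).round(1),cv2.minEnclosingCircle(A[:,:2].astype('float32')))
E
```

```text
lever 58 [518.3172565   79.35219363 104.32242625] [506.16705694  73.41700694  98.28885846] [529.95730763  83.74128984 108.90521459]
start 2574 [542.8 213.5  87.4] [516. 192.  76.] [561. 236.  94.]
  hist [81.  82.2 87.4 92.1 93. ] [538.4 214.6  92.6] ((538.8868408203125, 214.4290771484375), 22.94435691833496)
dial 1092 [533.7 151.   86.1] [517. 135.  80.] [547. 165.  88.]
lever 367 [523.3  76.6 105.1] [510.  68.  98.] [534.  81. 108.]
```

Call:
servo_tool:
  steps:
    - {"x": 0.07, "y": -0.08, "z": 0.3, "turn": 0, "grip": 1}
    - {"x": 0, "y": 0, "z": 0.5, "turn": 0, "grip": 1}
    - {"x": 0, "y": 0, "z": 0.4, "turn": 0, "grip": 1}
    - {"x": 0, "y": 0, "z": 0.2, "turn": 0, "grip": 1}
    - {"x": 0, "y": 0, "z": 0, "turn": 0, "grip": 1}
    - {"x": 0, "y": 0, "z": 0, "turn": 0, "grip": 1}

```text
time_s: 8.17
eef_pos: [538.1, 212.7, 98.9]
ee_rot: [180.0, 0.0, -7.0]
contact_force: [0.3, 0.4, 0.4]
width: 0.0
grasp_force: 0.0
```

Call:
servo_tool:
  steps:
    - {"x": 0, "y": 0, "z": 0.07, "turn": 0, "grip": 1}
    - {"x": 0, "y": 0, "z": 0.07, "turn": 0, "grip": 1}
    - {"x": 0, "y": 0, "z": 0.07, "turn": 0, "grip": 1}
    - {"x": 0, "y": 0, "z": 0, "turn": 0, "grip": 1}
    - {"x": 0, "y": 0, "z": 0, "turn": 0, "grip": 1}

```text
time_s: 8.58
eef_pos: [538.7, 213.1, 91.3]
ee_rot: [-180.0, -0.0, -7.0]
contact_force: [-0.1, 0.3, 1.6]
width: 0.2
grasp_force: 0.7
```

Call:
servo_tool:
  steps:
    - {"x": 0, "y": 0, "z": 0.05, "turn": 0, "grip": 1}
    - {"x": 0, "y": 0, "z": 0.05, "turn": 0, "grip": 1}
    - {"x": 0, "y": 0, "z": 0.05, "turn": 0, "grip": 1}
    - {"x": 0, "y": 0, "z": 0, "turn": 0, "grip": 1}
    - {"x": 0, "y": 0, "z": 0, "turn": 0, "grip": 1}

```text
time_s: 9.0
eef_pos: [538.8, 213.2, 86.0]
ee_rot: [-180.0, -0.1, -7.0]
contact_force: [-2.7, -1.2, 12.2]
width: -0.0
grasp_force: 6.0
```

Call:
servo_tool:
  steps:
    - {"x": 0, "y": 0, "z": 0.04, "turn": 0, "grip": 1}
    - {"x": 0, "y": 0, "z": 0, "turn": 0, "grip": 1}
    - {"x": 0, "y": 0, "z": 0, "turn": 0, "grip": 1}

```text
time_s: 9.25
eef_pos: [538.8, 213.3, 85.7]
ee_rot: [-180.0, -0.1, -7.0]
contact_force: [-5.3, -4.0, 24.6]
width: -0.4
grasp_force: 12.4
```

Call:
servo_tool:
  steps:
    - {"x": 0, "y": 0, "z": -0.2, "turn": 0, "grip": 1}
    - {"x": 0, "y": 0, "z": -0.4, "turn": 0, "grip": 1}
    - {"x": 0, "y": 0, "z": -0.6, "turn": 0, "grip": 1}
    - {"x": 0, "y": 0, "z": -0.8, "turn": 0, "grip": 1}
    - {"x": 0, "y": 0, "z": -0.8, "turn": 0, "grip": 1}
    - {"x": 0, "y": 0, "z": 0, "turn": 0, "grip": 1}
    - {"x": 0, "y": 0, "z": 0, "turn": 0, "grip": 1}
    - {"x": 0, "y": 0, "z": 0, "turn": 0, "grip": 1}

```text
time_s: 9.92
eef_pos: [537.6, 212.7, 194.5]
ee_rot: [180.0, 0.1, -7.0]
contact_force: [-0.8, 0.0, -0.6]
width: 0.1
grasp_force: 0.0
```

```bash
python3 - <<'E'
from h import *
t=robot.camera('side');P=cloud(t);g=t['color'].max(2)
for n,u,v,lo,hi in(('lever',242,214,98,112),('start',218,264,76,100)):
    m=np.zeros(g.shape,bool);m[v-14:v+15,u-14:u+15]=1;m&=(g<60)&(P[...,2]>lo)&(P[...,2]<hi);print(n,m.sum(),np.nanmedian(P[m],0),np.nanmax(P[m],0))
E
```

```text
lever 56 [518.14117065  79.53993879 104.35155108] [529.85118901  85.29450543 108.66691713]
start 376 [533.82757557 225.93440601  84.32779556] [558.04207779 241.51013417  94.71790607]
```

The button is back up and the lever is still at its second stop.

```bash
python3 -c "
from cell import robot
print(robot.job_done())"
```

```text
the job is handed in; nothing more can be done
None
```

The job is handed in: the lever is at its second stop (about 70 mm of travel measured), and the start button was then pressed to its hard stop and came back up, with the arm clear of everything; the bottle, rack and stoppers were not touched, though I did not re-measure where they stand.

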